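# Release the ratchet and lower the hold-down arm onto the tin

### The job

The round tin in the gluing fixture must be held shut while its lid sets. With the fingertips press the thumb plate of the ratchet pawl down until the pawl is fully free of the teeth, where it stays by itself, and only then push the raised arm down by its cross-bar, past the teeth, until its rubber foot rests on the lid of the tin. Push gently, lift nothing, leave the tin in its nest, the pawl free and the small things around the fixture undisturbed, and finish with the hand clear of everything.

Things in the scene. Friction and masses are not known exactly. Their poses are not given: they have to be found in the camera images.
- fixture: Gluing fixture bolted to a fixed plywood board 330 x 270 x 15 mm that lies on the desk: aluminium base 250 x 90 x 12 mm (x -85 to +165). Origin on the board's top (15 mm over the desk), below the arm's hinge. x points along the arm towards its cross-bar (the pawl is at the -x end), y is parallel to both hinge axes, z up. The arm points roughly to the robot's left.
- holddown (a joint): Angle of the steel arm above level, rad, about main_hinge. Starts at 0.63 to 0.70; 0 = level, foot on the lid. The engaged pawl stops it at 0.62 (do not force it). Pawl free: stiff hinge, stays where left, 4 to 7 N downwards on the cross-bar moves it. Bar 14 mm square, ratchet wheel 84 mm across at the hinge.
- bar_axis (a point): Centre of the axis of the arm's cross-bar, the place to push: rubber-sleeved round bar, 18 mm diameter, 60 mm long, parallel to the fixture's y, its top 9 mm above this point. At arm angle a it is at x = 155 cos a mm in the fixture's frame, 65 + 155 sin a mm above the board (about 160 mm at the start, 65 at the end).
- main_hinge (a point): Point on the arm's hinge axis, midway between the cheeks, 65 mm above the board; it does not move relative to the fixture.
- pawl (a joint): Ratchet pawl, rad: 0 engaged (start), 0.30 pressed down to its stop; teeth clear from 0.12 on, fully free above 0.2. Stiff pivot without a spring (3 to 6 N on the thumb plate moves it): it stays where it is left.
- thumb_plate (a point): Top centre of the pawl's thumb plate: grooved steel, 34 x 34 mm, at x = -95 mm in the fixture's frame, 118 mm above the board at the start. Pressed straight down it turns about the pawl's pivot (x = -50 mm, 100 mm above the board), sinks 14 mm (and swings 3 mm to -x) to its stop and lifts the nose out of the wheel. Free space below.
- foot: The foot under the arm, 110 mm from main_hinge: a sprung stud with a rubber pad 24 mm in diameter; it yields up to 3 mm upwards (12 N). Origin on the centre line of the arm.
- foot_face (a point): Centre of the underside of the foot's rubber pad, 29 mm below the foot's origin.
- screw_tin: Round tin 64 mm in diameter and 24 mm high, about 90 g, standing loose in the nest of the fixture. Origin at the centre of its underside; its lid's top is 24 mm higher, 36 mm above the board.
- nest (a point): Centre of the nest on the top of the base plate (12 mm above the board, x = 110 mm in the fixture's frame): four pins 10 mm high surround the tin with about 2 mm of play.
- marker: Bystander: felt marker 136 mm long, 18 mm thick, lying beside the fixture; leave it alone.
- eraser: Bystander: block eraser 44 x 34 x 12 mm, lying beside the fixture.
- cell: Bystander: battery cell 14 mm thick, 50 mm long, lying beside the fixture.
- flux_bottle: Bystander: small bottle 31 mm in diameter, 67 mm tall, standing behind the fixture.
- small_tub: Bystander: clear tub 44 mm in diameter, 34 mm tall, standing behind the fixture.
- spare_plug: Bystander: mains plug 56 x 48 x 36 mm, lying behind the fixture.
Mind the look-alikes: they are no part of the job. Of the things like the screw_tin, leave any that is green or purple; of the rest the smaller one is meant.

How it is judged:
By the outcome, as a careful person would: the job done as asked, in the order asked, and still so for the second after the job is handed in, with the robot touching nothing.
It also fails if it takes over 48 s, if anything falls off the work surface, if the arm or the gripper's body presses on something with over 40 N, if the wrist force passes 120 N, or if a joint passes its speed limit or range.

### The arm

A 6-joint arm with a two-finger parallel gripper is mounted at the origin on a cart in front of the work surface, level with it; the furniture and walls round the work are solid. World frame = base frame: x ahead of the robot, y to its left, z up, the work surface at z = 0. Lengths are in mm, angles in rad, forces in N, time in s.
With the tool pointing down it reaches from about 400 to 925 mm from the base axis. Payload 12.5 kg.
Tool frame: the origin (TCP) lies at the very end of the fingers, on their centre line; the grasp point (between the pads) lies 19 mm behind it; z points along the fingers, y is the direction in which the jaws open and shut (so a half turn about z gives the same grasp; the last joint's range is limited). The gripper opens to 95 mm and grips with 3 to 60 N. Pads are 20 mm wide; open, the fingers measure 119 mm over their backs; the gripper's body (75 mm by 180 mm) begins 59 mm behind the grasp point.
Start: joints at [1.156, 0.491, 1.559, -0, 1.092, -0.106], TCP at [189.93, 595.46, 214.661] pointing down, gripper open.
Joint ranges: [-3.1, 3.1], [-0.84, 2.19], [0.05, 2.79], [-1.13, 4.28], [0.06, 2.93], [-2.69, 2.69]. Speed limits (rad/s): [2.22, 2.22, 2.79, 3.14, 3.14, 3.14].

### API

Orientations are given as [roll, pitch, yaw] about the fixed x, y, z axes, in that order (R = Rz(yaw) Ry(pitch) Rx(roll)).
In Python, from cell import env gives the robot as it stands.
- The arm moves only by the shell command python3 -m pendant 'ROWS'. ROWS is JSON, a list that holds one entry, the list of rows, each a list of 5 numbers: the opening, from 0 (shut) to 1 (fully open), then the shift along the tool's x, y, z in m, then the turn about the tool's z in rad. A call has exactly 8 rows; each row is the pose to reach, as a shift and turn from the pose commanded when the call began, along the tool's axes at that moment; what a row does not reach only later rows make up. A row lasts 1/10 s, in which the tool goes at most 50 mm and 8.59 degrees, less where a joint would pass 70% of its speed; a pose out of reach is approached as far as the arm can. A call with a gripper value outside its range is refused whole. The fingers move at their own pace and stop on an object; the grip force is fixed at half the most. Time passes only in rows, so rows that repeat a pose let the fingers close, or fill a call up. It gives the time, the measured TCP pose, the force and the opening at its end, in the units of the state.
- env.state(): the state, without advancing time (a new reading comes with each control period).
- env.read_camera(name): name is "side" or "top"; returns a dict with "image" (384x512x3 uint8, blue, green, red), "range_z" (384x512 float32, mm along the optical axis (not along the pixel's ray), 0 where there is no reading), "fx", "fy", "cx", "cy" (pixels), "dist" ([k1, k2, p1, p2, k3] as OpenCV has them; the pictures are not rectified), "rvec" (rotation vector, rad) and "tvec" (3), from world to camera coordinates, as OpenCV has them. Camera axes: x right, y down, z forward; pixel columns grow to the right and rows downward; lengths in mm; the calibration is good to about 2 mm. A picture is of the moment at which its call begins.
- env.job_done(): hands the job in, once; it reports no verdict.
The state is a dict: "t": time; "joints": joint angles; "qvel": joint speeds; "tau": joint torques, N m; "eef_pos": TCP position; "tcp_rot": TCP orientation; "ft_force": force on the tool from outside, world axes, zero at the start; "moment": the same for the moment, N m; "opening": opening from 0.0 (shut) to 1.0 (fully open).
Only numpy, scipy, OpenCV 4.12 (cv2) and the standard library are available. Lean on these libraries where they do the work, as an engineer would, in place of code of your own. Each camera call takes 0.05 s, during which the arm holds its last target. There are 200 camera calls.

## Working session

There is one attempt and no reset: what is moved stays moved. The work goes in short steps, Python scripts to look and compute and a shell command to move; the robot and the scene stay as the last step left them, time stands still between calls to the robot, and variables do not carry over. Pictures are saved under pics/ and viewed, about 8 in all and at most 12, crops included, and the job is handed in when it is done.

```bash
mkdir -p pics; ls; python3 - <<'E'
from cell import env
import cv2,numpy as np,pickle
print(env.state())
for n in("side","top"):
    c=env.read_camera(n); pickle.dump(c,open(f"pics/{n}0.pkl","wb"))
    cv2.imwrite(f"pics/{n}0.png",c["image"])
    R=cv2.Rodrigues(np.array(c["rvec"],float))[0]; print(n,c["fx"],c["cx"],c["cy"],c["dist"],(-R.T@np.array(c["tvec"]).ravel()).round(), R[2].round(2))
E
```

```text
pics
{'t': 0.0, 'joints': array([ 1.15641184e+00,  4.91532888e-01,  1.55949161e+00, -6.27476343e-06,
        1.09169666e+00, -1.05616257e-01]), 'qvel': array([ 1.30158404e-03,  5.68879241e-05,  8.06643798e-04, -7.27075019e-04,
        2.32123931e-04, -1.04628548e-04]), 'tau': array([ 9.04128992e-04, -6.12650156e+01, -2.58186346e+01,  6.92886324e-02,
        4.82448132e-02, -1.12094701e-04]), 'eef_pos': array([189.81063977, 595.20255826, 214.06380195]), 'tcp_rot': array([-3.14046984e+00, -1.13433627e-04,  2.83282726e+00]), 'ft_force': array([ 0.08026342, -0.07097881, -0.85161359]), 'moment': array([0.02963772, 0.00035342, 0.01384781]), 'opening': 1.000607991452041}
side 359.9449907734241 254.47702252299143 193.1569535621252 [-0.03895506  0.          0.          0.          0.        ] [278. 812. 457.] [ 0.23 -0.89 -0.4 ]
top 451.0596440572687 260.6219002674044 191.5189564606056 [-0.02104837  0.          0.          0.          0.        ] [3.120e+02 1.000e+00 1.212e+03] [ 0.15  0.01 -0.99]
```

View pics/top0.png

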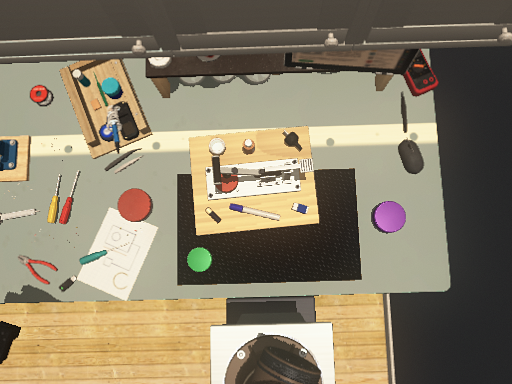

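View pics/side0.png

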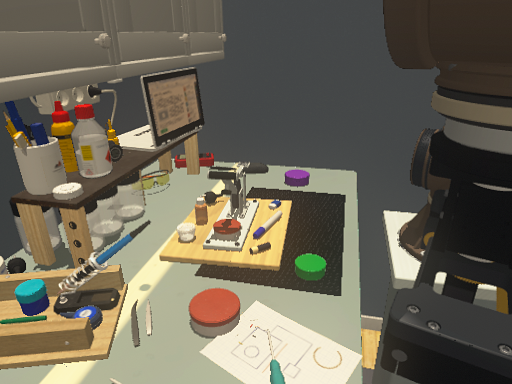

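The top view shows the fixture at about (253,180): cross-bar at (216,170), tin at (228,183) and thumb plate at (307,165). The bystanders lie in front at (213,215), (255,212) and (300,208), and behind at (217,146), (248,145) and (292,140). The side view shows the raised arm at (235,190) with the red tin under it.

```bash
cat > h.py <<'E'
import cv2,numpy as np
def cam(c):
    R=cv2.Rodrigues(np.array(c["rvec"],float))[0]; t=np.array(c["tvec"],float).ravel()
    K=np.array([[c["fx"],0,c["cx"]],[0,c["fy"],c["cy"]],[0,0,1.]]); return R,t,K,np.array(c["dist"],float)
def rays(c,uv):
    R,t,K,d=cam(c); n=cv2.undistortPoints(np.array(uv,float).reshape(-1,1,2),K,d)[:,0]
    return -R.T@t, np.c_[n,np.ones(len(n))]@R      # per unit of optical depth
def plane(c,uv,z):
    o,d=rays(c,uv); return o+d*((z-o[2])/d[:,2])[:,None]
def cloud(c):
    h,w=c["range_z"].shape; v,u=np.mgrid[:h,:w]; o,d=rays(c,np.c_[u.ravel(),v.ravel()])
    P=o+d*c["range_z"].reshape(-1,1); P[c["range_z"].ravel()==0]=np.nan; return P.reshape(h,w,3)
def proj(c,P):
    R,t,K,d=cam(c); return cv2.projectPoints(np.array(P,float).reshape(-1,3),np.array(c["rvec"],float),t,K,d)[0][:,0]
E
python3 - <<'E'
from h import *
import pickle
c=pickle.load(open("pics/top0.pkl","rb")); P=cloud(c)
im=c["image"]; 
cv2.imwrite("pics/topc.png",cv2.resize(im[120:240,180:330],None,fx=5.3,fy=5,interpolation=cv2.INTER_CUBIC)[:600,:795])
z=P[...,2]; x=P[...,0]; y=P[...,1]
reg=np.zeros(z.shape,bool); reg[120:240,180:330]=1
# board edges: points at z~15
b=reg&(abs(z-15)<5)
rect=cv2.minAreaRect(np.float32(np.c_[x[b],y[b]])); print("board",b.sum(),np.median(z[b]),rect, cv2.boxPoints(rect).round(1))
# white plate colour
hsv=cv2.cvtColor(im,cv2.COLOR_BGR2HSV)
for nm,lo,hi in(("z>140",140,230),("120-140",118,142),("base",22,32)):
    m=reg&(z>lo)&(z<hi); n,l,s,ce=cv2.connectedComponentsWithStats(m.astype(np.uint8))
    for i in range(1,n):
        if s[i,4]>8:
            q=l==i; pts=np.float32(np.c_[x[q],y[q]]); print(nm,s[i],np.median(P[q],0).round(1),z[q].max().round(1),[np.round(k,1) for k in cv2.minAreaRect(pts)])
s=pickle.load(open("pics/side0.pkl","rb"))
cv2.imwrite("pics/sidec.png",cv2.resize(s["image"][150:270,150:310],None,fx=5,fy=5,interpolation=cv2.INTER_CUBIC))
E
```

```text
board 7239 15.678984476170172 ((532.5707397460938, 32.8824462890625), (401.92877197265625, 307.4766845703125), 86.5296859741211) [[ 366.9 -158.4]
 [ 673.9 -177. ]
 [ 698.2  224.2]
 [ 391.3  242.8]]
z>140 [211 156  33  29 374] [528.1 108.6 183.2] 193.3 [array([529. ,  89.4]), array([65.8, 70.3]), np.float64(4.1)]
120-140 [263 158  51  16 404] [539.3 -76.9 133.4] 138.1 [array([540. , -54.8]), array([ 33.6, 122. ]), np.float64(3.5)]
120-140 [237 169  17   6  77] [531.3  45.9 130.3] 142.0 [array([531.9,  50.3]), array([13.3, 39.7]), np.float64(4.2)]
120-140 [222 174   9   4  29] [522.9  96.4 136.2] 141.9 [array([522.1,  97. ]), array([19.2,  7.7]), np.float64(86.7)]
base [220 158  78  11 373] [572.3  11.5  27.6] 31.9 [array([571.1,  17.9]), array([ 18. , 207.5]), np.float64(3.8)]
base [ 204  167   97   33 1355] [511.   37.9  27.7] 32.0 [array([519.9,  38.6]), array([258.9,  87.4]), np.float64(87.2)]
base [292 203  17  11 119] [450.3 -87.9  27.4] 31.7 [array([450.6, -88.3]), array([42.6, 20.3]), np.float64(71.1)]
base [205 207  16  16  81] [438.6 142.9  28.5] 31.9 [array([440.1, 144.1]), array([48.7, 11.2]), np.float64(43.6)]
base [229 208  27   7  50] [447.1  61.6  28.7] 31.9 [array([450. ,  64.7]), array([70.2, 10.5]), np.float64(75.3)]
base [261 210  19  11  50] [434.6 -17.1  30.3] 32.0 [array([433.9,  -7.3]), array([51. , 15.2]), np.float64(74.7)]
base [257 213  11   5  23] [434.4  13.2  29. ] 31.9 [array([435.2,  12.9]), array([28. ,  6.9]), np.float64(75.0)]
```

View pics/topc.png

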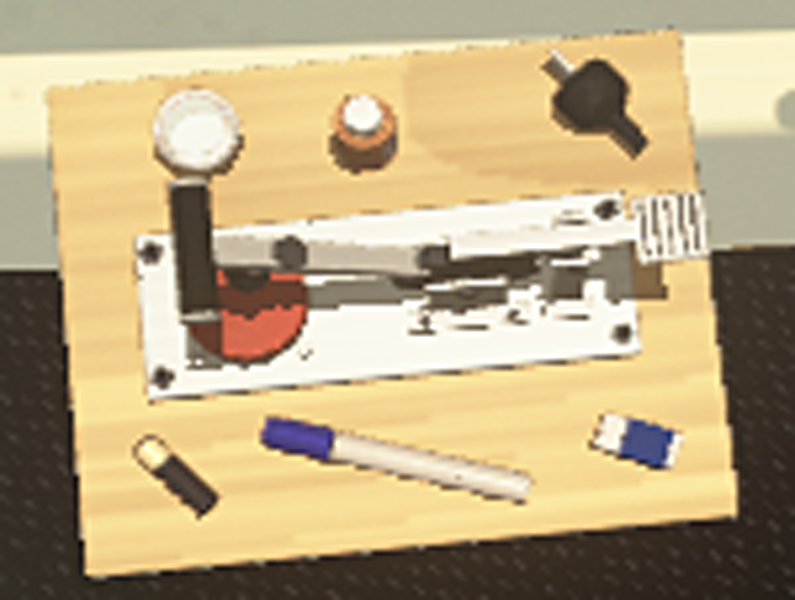

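View pics/sidec.png

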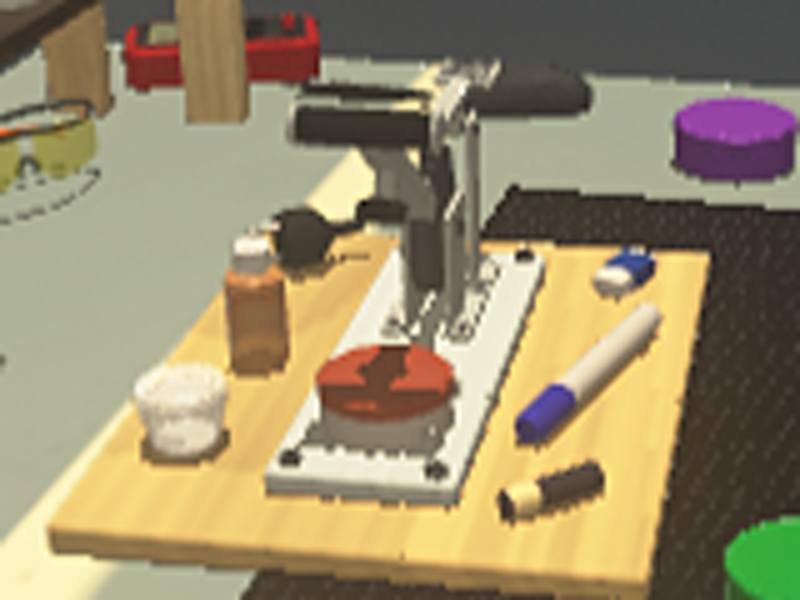

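```bash
python3 - <<'E'
from h import *
import pickle
c=pickle.load(open("pics/top0.pkl","rb")); s=pickle.load(open("pics/side0.pkl","rb"))
f=lambda L:[(u/5.3+180-.4,v/5+120-.4) for u,v in L]
B=plane(c,f([(48,90),(680,30),(737,517),(88,577)]),15); A=plane(c,f([(138,235),(622,192),(640,352),(150,399)]),27)
def yaw(Q): 
    d=(Q[0]-Q[1])+(Q[3]-Q[2]); e=(Q[0]-Q[3])+(Q[1]-Q[2]); return np.degrees([np.arctan2(d[1],d[0]),np.arctan2(e[1],e[0])+np.pi/2]),np.linalg.norm(d)/2,np.linalg.norm(e)/2
print("board",yaw(B),B.mean(0)); print("base",yaw(A),A.mean(0),A.round(1).tolist())
th=np.radians(np.mean(np.r_[yaw(B)[0],yaw(A)[0]])); X=np.array([np.cos(th),np.sin(th),0]);Y=np.array([-np.sin(th),np.cos(th),0])
O=A.mean(0)-40*X; O[2]=15; print("yaw",np.degrees(th),"O",O)
for a in(.63,.7): print("bar pred",a,(O+X*155*np.cos(a)+[0,0,65+155*np.sin(a)]).round(1))
print("plate pred",(O-95*X+[0,0,118]).round(1))
T=plane(c,f([(637,200),(702,193),(708,257),(643,263)]),133); print("plate meas",T.mean(0),np.linalg.norm(T[0]-T[1]),np.linalg.norm(T[0]-T[3]))
print("bar meas z175",plane(c,f([(188,180),(200,318),(193,250)]),178).round(1))
for n,cc in(("top",c),("side",s)):
    P=cloud(cc); loc=P-O; L=np.stack([loc@X,loc@Y,loc[...,2]],-1)
    m=(abs(L[...,0]-125)<30)&(abs(L[...,1])<60)&(L[...,2]>135)&(L[...,2]<190); q=L[m]; print(n,"bar",m.sum(),np.percentile(q,[1,50,99],axis=0).round(1).tolist(),"top ridge",q[q[:,2]>np.percentile(q[:,2],90)].mean(0).round(1))
    m=(abs(L[...,0]+95)<25)&(abs(L[...,1])<50)&(L[...,2]>105)&(L[...,2]<140); q=L[m]; print(n,"plate",m.sum(),np.percentile(q,[2,50,98],axis=0).round(1).tolist() if len(q) else 0)
    m=(L[...,0]>40)&(L[...,0]<100)&(abs(L[...,1])<40)&(L[...,2]>75); q=L[m]; print(n,"arm",m.sum(),np.percentile(q,[2,50,98],axis=0).round(1).tolist(), np.degrees(np.arctan(np.polyfit(q[:,0],q[:,2],1)[0])))
    if n=="top": print("hi pts", [ (tuple(np.round(v,0))) for v in L[(abs(L[...,0])<60)&(L[...,2]>110)&(L[...,2]<300)][::12]][:25])
E
```

```text
board (array([93.90586453, 93.75014218]), np.float64(327.80230665406674), np.float64(268.4736850582867)) [532.8067826   35.32035742  15.        ]
base (array([93.82243898, 93.39227774]), np.float64(246.7554409140131), np.float64(88.41362426291919)) [533.44631482  35.060771    27.        ] [[569.8, 160.7, 27.0], [585.3, -85.4, 27.0], [498.0, -90.7, 27.0], [480.6, 155.6, 27.0]]
yaw 93.71768085683337 O [536.03992486  -4.85505528  15.        ]
bar pred 0.63 [527.9 120.1 171.3]
bar pred 0.7 [528.4 113.4 179.9]
plate pred [542.2 -99.7 133. ]
plate meas [ 542.01056573 -100.13029384  133.        ] 30.202969159471795 31.48950658111303
bar meas z175 [[562.6 117.8 178. ]
 [496.5 113.4 178. ]
 [529.  116.  178. ]]
top bar 272 [[96.4, -31.4, 150.7], [118.2, 1.4, 170.3], [129.5, 33.5, 175.2]] top ridge [119.4   2.9 174.6]
top plate 206 [[-110.2, -16.9, 114.7], [-92.5, -0.2, 118.6], [-72.2, 15.7, 122.4]]
top arm 185 [[41.2, -6.5, 105.8], [73.4, 2.5, 128.6], [98.8, 8.2, 153.6]] 33.56901710346451
hi pts [(np.float64(-21.0), np.float64(-284.0), np.float64(152.0)), (np.float64(-50.0), np.float64(-278.0
[... 968 characters left out ...]
), (np.float64(39.0), np.float64(-276.0), np.float64(153.0)), (np.float64(9.0), np.float64(-274.0), np.float64(151.0)), (np.float64(-20.0), np.float64(-270.0), np.float64(155.0)), (np.float64(-50.0), np.float64(-270.0), np.float64(148.0)), (np.float64(41.0), np.float64(-272.0), np.float64(157.0)), (np.float64(12.0), np.float64(-272.0), np.float64(151.0)), (np.float64(-17.0), np.float64(-268.0), np.float64(153.0))]
side bar 285 [[100.1, -31.0, 136.9], [127.6, 4.5, 165.1], [131.6, 35.5, 172.2]] top ridge [122.9   1.5 171.7]
side plate 67 [[-106.9, -14.9, 113.5], [-87.3, 3.4, 117.2], [-72.5, 17.5, 119.1]]
side arm 86 [[41.2, -2.9, 89.7], [76.2, 6.6, 119.8], [99.5, 8.8, 138.2]] 32.35550399345328
```

Measurements agree with the given geometry: plate within 1 mm of the prediction, bar ridge at arm angle about 0.67. The fixture origin is at (536, -5, 15), yaw 93.7°. I'm closing the fingers, rising, moving to a waypoint and lining the tool up with the fixture (tool x = fixture y, tool y = fixture x, z down).

```bash
python3 -m pendant '[[[0,-0.03,-0.015,-0.03,-0.1],[0,-0.075,-0.035,-0.06,-0.2],[0,-0.12,-0.055,-0.065,-0.3],[0,-0.165,-0.08,-0.065,-0.373],[0,-0.21,-0.1,-0.065,-0.373],[0,-0.25,-0.12,-0.065,-0.373],[0,-0.29,-0.14,-0.065,-0.373],[0,-0.32,-0.154,-0.065,-0.373]]]'
```

```text
t: 0.9
eef_pos: [449.6, 349.2, 279.5]
tcp_rot: [-3.141, -0.0, -3.079]
ft_force: [0.1, 0.4, 0.1]
opening: 0.387
```

```bash
python3 -m pendant '[[[0,-0.008,-0.045,0,0],[0,-0.016,-0.09,0,0],[0,-0.024,-0.135,0,0],[0,-0.032,-0.18,0,0],[0,-0.04,-0.225,0,0],[0,-0.048,-0.27,0,0],[0,-0.056,-0.315,0,0],[0,-0.063,-0.36,0,0]]]' && python3 -m pendant '[[[0,0,-0.045,0,0],[0,0,-0.08,0,0],[0,0,-0.097,0.03,0],[0,0,-0.097,0.07,0],[0,0,-0.097,0.1,0],[0,0,-0.097,0.115,0],[0,0,-0.097,0.12,0],[0,0,-0.097,0.12,0]]]'; python3 - <<'E'
from cell import env
import numpy as np,cv2
s=env.state(); th=np.radians(93.72); d=s["eef_pos"]-[536,-4.9,15]; print("fix",d[0]*np.cos(th)+d[1]*np.sin(th),-d[0]*np.sin(th)+d[1]*np.cos(th),d[2],s["joints"].round(2),s["ft_force"])
cv2.imwrite("pics/s1.png",cv2.resize(env.read_camera("side")["image"][100:260,150:350],None,fx=4,fy=3.75,interpolation=cv2.INTER_CUBIC))
E
```

```text
t: 1.7
eef_pos: [534.0, -5.6, 279.5]
tcp_rot: [3.141, -0.0, -3.077]
ft_force: [1.1, 0.5, 0.1]
opening: 0.004
t: 2.5
eef_pos: [540.1, -100.5, 159.3]
tcp_rot: [3.141, -0.001, -3.077]
ft_force: [0.0, -0.7, -0.4]
opening: 0.007
fix -95.62097027670664 2.1271350492413044 144.25821194938194 [-0.3   0.45  1.81  0.    0.88 -1.94] [ 0.00860693 -0.71101222 -0.4086978 ]
```

View pics/s1.png

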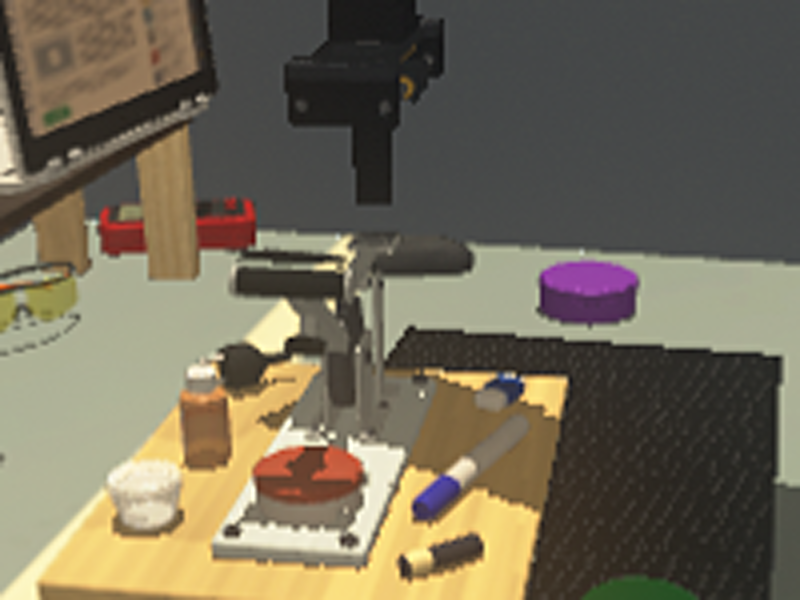

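The closed fingers hang over the thumb plate at about (375,205), with nothing disturbed. They are 26 mm above the plate and 2 mm off its centre. I'm now pressing down slowly.

```bash
python3 -m pendant '[[[0,-0.002,0,0.01,0],[0,-0.002,0,0.02,0],[0,-0.002,0,0.024,0],[0,-0.002,0,0.026,0],[0,-0.002,0,0.028,0],[0,-0.002,0,0.029,0],[0,-0.002,0,0.03,0],[0,-0.002,0,0.031,0]]]'
```

```text
t: 3.35
eef_pos: [542.5, -100.6, 128.9]
tcp_rot: [-3.141, 0.001, -3.077]
ft_force: [-0.7, -4.2, 4.0]
opening: 0.004
```

```bash
python3 -m pendant '[[[0,0,0,0.002,0],[0,0,-0.001,0.004,0],[0,0,-0.001,0.006,0],[0,0,-0.002,0.007,0],[0,0,-0.002,0.008,0],[0,0,-0.002,0.009,0],[0,0,-0.003,0.0095,0],[0,0,-0.003,0.0095,0]]]'
```

```text
t: 4.15
eef_pos: [542.4, -103.0, 119.4]
tcp_rot: [3.141, 0.0, -3.078]
ft_force: [-0.0, 1.1, 7.7]
opening: 0.003
```

```bash
python3 -m pendant '[[[0,0,0,-0.005,0],[0,0,0,-0.02,0],[0,0,0,-0.06,0],[0,0,0,-0.1,0],[0,0,0.04,-0.13,0],[0,0,0.085,-0.13,0],[0,0,0.13,-0.13,0],[0,0,0.17,-0.13,0]]]'; python3 - <<'E'
from cell import env
from h import *
c=env.read_camera("side"); P=cloud(c); th=np.radians(93.72); X=np.array([np.cos(th),np.sin(th),0]);Y=np.array([-np.sin(th),np.cos(th),0]); loc=P-[536,-4.9,15]
L=np.stack([loc@X,loc@Y,loc[...,2]],-1)
m=(abs(L[...,0]+97)<10)&(abs(L[...,1])<16)&(L[...,2]>80)&(L[...,2]<135); q=L[m]; print("plate",len(q),np.percentile(q,[5,50,95],axis=0).round(1).tolist())
cv2.imwrite("pics/s2.png",cv2.resize(c["image"][100:260,150:350],None,fx=4,fy=3.75,interpolation=cv2.INTER_CUBIC))
E
```

```text
t: 4.95
eef_pos: [530.5, 68.1, 249.3]
tcp_rot: [3.141, -0.001, -3.077]
ft_force: [0.8, -0.2, -0.6]
opening: 0.007
plate 1 [[-98.9, 13.5, 102.7], [-98.9, 13.5, 102.7], [-98.9, 13.5, 102.7]]
```

View pics/s2.png

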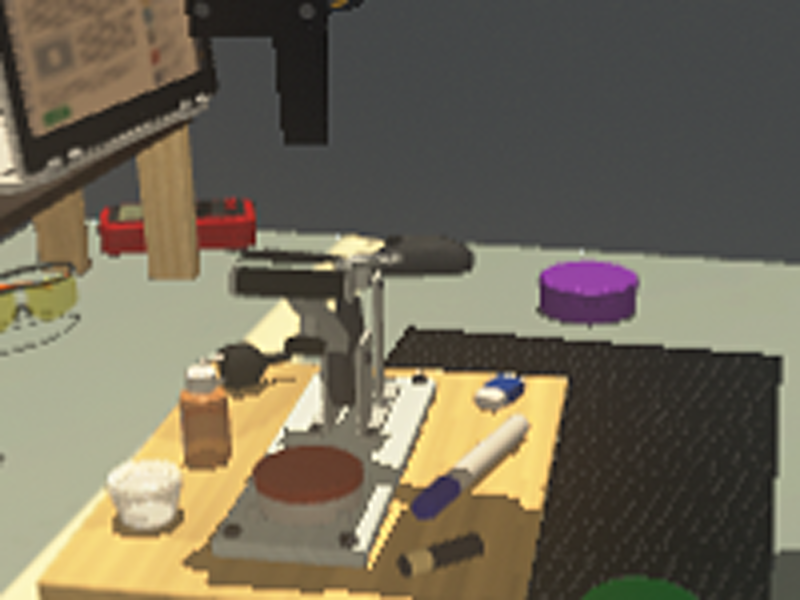

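The plate has gone from view at (360,240), i.e. it sank, and the arm is unmoved. Next I move over the cross-bar and check the pawl from the top camera.

```bash
python3 -m pendant '[[[0,0,0.025,0,0],[0,0,0.05,0,0],[0,0,0.05,0.01,0],[0,0,0.05,0.025,0],[0,0,0.05,0.04,0],[0,0,0.05,0.05,0],[0,0,0.05,0.053,0],[0,0,0.05,0.053,0]]]'; python3 - <<'E'
from cell import env
from h import *
c=env.read_camera("top"); P=cloud(c); th=np.radians(93.72); X=np.array([np.cos(th),np.sin(th),0]);Y=np.array([-np.sin(th),np.cos(th),0]); loc=P-[536,-4.9,15]
L=np.stack([loc@X,loc@Y,loc[...,2]],-1)
for a,b in((-112,-104),(-104,-96),(-96,-88)):
    m=(L[...,0]>a)&(L[...,0]<b)&(abs(L[...,1])<14)&(L[...,2]>70)&(L[...,2]<160); q=L[m]; print("plate",len(q),np.median(q,0).round(1))
s=env.state(); d=s["eef_pos"]-[536,-4.9,15]; print(d@X,d@Y,d[2],s["ft_force"])
E
```

```text
t: 5.8
eef_pos: [528.2, 115.8, 195.8]
tcp_rot: [3.142, -0.001, -3.078]
ft_force: [0.2, 1.3, -0.2]
opening: 0.005
plate 35 [-1.077e+02 -1.000e-01  1.014e+02]
plate 34 [-99.8  -0.7 103.3]
plate 35 [-91.7  -1.5 106.5]
121.04082833360332 -0.23968998964262556 181.31277060884344 [ 0.26301416 -0.9950829   0.27423404]
```

The plate now sits about 14 mm lower, with a slope of about 0.31, so the pawl is at its stop. I'm pushing the bar along its arc.

```bash
python3 -m pendant '[[[0,0,0,0.006,0],[0,0,0.001,0.01,0],[0,0,0.002,0.013,0],[0,0,0.004,0.016,0],[0,0,0.007,0.02,0],[0,0,0.009,0.024,0],[0,0,0.012,0.0285,0],[0,0,0.015,0.033,0]]]'
```

```text
t: 6.65
eef_pos: [527.8, 132.0, 163.6]
tcp_rot: [3.14, 0.002, -3.077]
ft_force: [0.1, 3.7, 4.0]
opening: 0.003
```

```bash
python3 -m pendant '[[[0,0,0.002,0.005,0],[0,0,0.004,0.009,0],[0,0,0.007,0.014,0],[0,0,0.009,0.02,0],[0,0,0.011,0.025,0],[0,0,0.012,0.029,0],[0,0,0.014,0.036,0],[0,0,0.016,0.0435,0]]]'
```

```text
t: 7.45
eef_pos: [526.2, 147.2, 119.1]
tcp_rot: [3.142, 0.0, -3.077]
ft_force: [0.6, 3.1, 3.2]
opening: 0.006
```

```bash
python3 -m pendant '[[[0,0,0.001,0.005,0],[0,0,0.001,0.01,0],[0,0,0.002,0.015,0],[0,0,0.002,0.019,0],[0,0,0.003,0.022,0],[0,0,0.003,0.024,0],[0,0,0.003,0.026,0],[0,0,0.003,0.027,0]]]'; python3 - <<'E'
from cell import env
import cv2
c=env.read_camera("side"); cv2.imwrite("pics/s3.png",cv2.resize(c["image"][140:260,160:300],None,fx=5.5,fy=5,interpolation=cv2.INTER_CUBIC))
E
```

```text
t: 8.25
eef_pos: [526.0, 150.2, 92.5]
tcp_rot: [3.141, -0.0, -3.077]
ft_force: [-0.7, 1.0, 2.0]
opening: 0.002
```

View pics/s3.png

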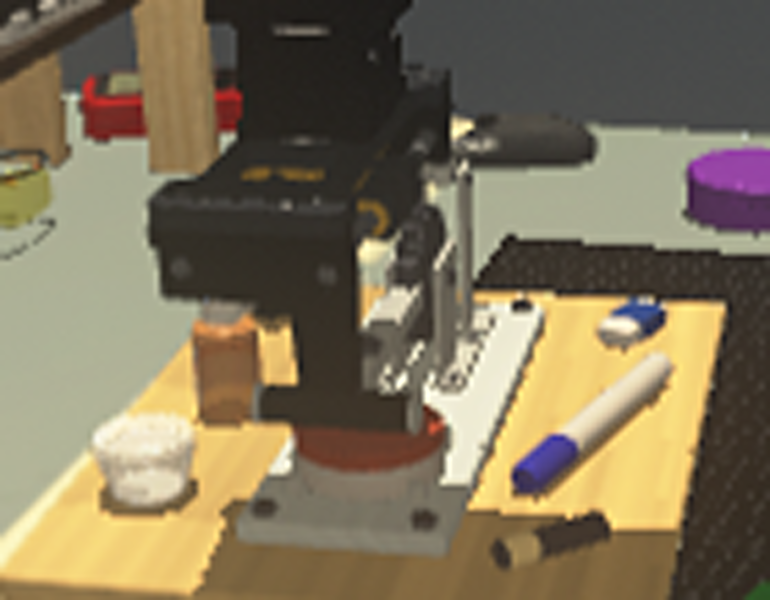

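The bar at (330,405) is nearly down over the red tin at (370,440), and everything else is in place. About 3 mm are left, which I take in small steps while watching the force.

```bash
python3 -m pendant '[[[0,0,0,0.0005,0],[0,0,0,0.001,0],[0,0,0,0.0015,0],[0,0,0,0.002,0],[0,0,0,0.002,0],[0,0,0,0.002,0],[0,0,0,0.002,0],[0,0,0,0.002,0]]]';python3 -m pendant '[[[0,0,0,0.0005,0],[0,0,0,0.001,0],[0,0,0,0.001,0],[0,0,0,0.001,0],[0,0,0,0.001,0],[0,0,0,0.001,0],[0,0,0,0.001,0],[0,0,0,0.001,0]]]'
```

```text
t: 9.1
eef_pos: [526.1, 150.0, 90.6]
tcp_rot: [3.142, 0.0, -3.077]
ft_force: [-0.7, 1.2, 1.4]
opening: 0.002
t: 9.9
eef_pos: [526.1, 150.1, 89.7]
tcp_rot: [3.142, 0.0, -3.077]
ft_force: [-1.3, 1.3, 1.9]
opening: 0.004
```

```bash
python3 -m pendant '[[[0,0,0,0.0005,0],[0,0,0,0.001,0],[0,0,0,0.001,0],[0,0,0,0.001,0],[0,0,0,0.001,0],[0,0,0,0.001,0],[0,0,0,0.001,0],[0,0,0,0.001,0]]]';python3 -m pendant '[[[0,0,0,0.0005,0],[0,0,0,0.001,0],[0,0,0,0.001,0],[0,0,0,0.001,0],[0,0,0,0.001,0],[0,0,0,0.001,0],[0,0,0,0.001,0],[0,0,0,0.001,0]]]'
```

```text
t: 10.7
eef_pos: [526.1, 150.2, 88.7]
tcp_rot: [3.141, 0.0, -3.077]
ft_force: [-0.2, 1.7, 5.6]
opening: 0.001
t: 11.5
eef_pos: [526.1, 150.2, 87.8]
tcp_rot: [3.141, 0.0, -3.077]
ft_force: [-1.4, 2.5, 6.2]
opening: 0.008
```

```bash
python3 -m pendant '[[[0,0,0,0.0005,0],[0,0,0,0.0008,0],[0,0,0,0.0008,0],[0,0,0,0.0008,0],[0,0,0,0.0008,0],[0,0,0,0.0008,0],[0,0,0,0.0008,0],[0,0,0,0.0008,0]]]'
```

```text
t: 12.3
eef_pos: [526.2, 150.2, 87.2]
tcp_rot: [3.141, 0.0, -3.077]
ft_force: [-2.1, 2.7, 8.8]
opening: 0.007
```

The force climbed 1.9, 5.6, 6.2, 8.8 N over 2.5 mm, so the foot is on the lid. I'm retreating straight up and away to check.

```bash
python3 -m pendant '[[[0,0,0,-0.004,0],[0,0,0,-0.015,0],[0,0,0,-0.04,0],[0,0,0,-0.08,0],[0,0,0,-0.12,0],[0,0,0,-0.15,0],[0,0,0,-0.17,0],[0,0,0,-0.17,0]]]'; python3 -m pendant '[[[0,0,0.04,0,0],[0,0,0.08,0,0],[0,0,0.12,0,0],[0,0,0.16,0,0],[0,0,0.2,0,0],[0,0,0.22,0,0],[0,0,0.22,0,0],[0,0,0.22,0,0]]]'; python3 - <<'E'
from cell import env
from h import *
th=np.radians(93.72); X=np.array([np.cos(th),np.sin(th),0]);Y=np.array([-np.sin(th),np.cos(th),0])
ims=[]
for n in("top","side"):
    c=env.read_camera(n); P=cloud(c); loc=P-[536,-4.9,15]; L=np.stack([loc@X,loc@Y,loc[...,2]],-1)
    for nm,a,b,y,lo in(("plate",-106,-90,14,70),("arm",70,140,5,55),("arm near",60,85,5,55),("arm far",115,140,5,55),("bar",150,160,28,50)):
        m=(L[...,0]>a)&(L[...,0]<b)&(abs(L[...,1])<y)&(L[...,2]>lo)&(L[...,2]<160); q=L[m]
        if len(q): print(n,nm,len(q),np.median(q,0).round(1))
    hsv=cv2.cvtColor(c["image"],cv2.COLOR_BGR2HSV); m=((hsv[...,0]<8)|(hsv[...,0]>172))&(hsv[...,1]>120)&(np.hypot(L[...,0]-110,L[...,1])<45)
    q=L[m]; print(n,"tin",len(q),((q.min(0)+q.max(0))/2).round(1),np.ptp(q,axis=0).round(1))
    v,u,w,h=(120,180,150,120) if n=="top" else (150,150,150,120)
    ims.append(cv2.resize(c["image"][v:v+h,u:u+w],(400,400),interpolation=cv2.INTER_CUBIC))
cv2.imwrite("pics/fin.png",np.hstack(ims)); print(env.state()["ft_force"])
E
```

```text
t: 13.1
eef_pos: [526.8, 150.1, 260.0]
tcp_rot: [3.141, 0.005, -3.077]
ft_force: [-0.8, -0.3, -0.7]
opening: 0.006
t: 13.9
eef_pos: [511.8, 369.0, 256.1]
tcp_rot: [-3.141, -0.001, -3.077]
ft_force: [-0.3, -0.2, -0.3]
opening: 0.003
top plate 69 [-97.9  -0.6 104.2]
top arm 109 [ 1.037e+02 -1.000e-01  7.280e+01]
top arm near 37 [72.7  0.4 72.6]
top arm far 38 [127.8   0.2  71.9]
top bar 86 [154.9  -0.4  73.1]
top tin 248 [110.2   0.6  55.6] [58.3 62.6 46.7]
side arm 58 [116.6   0.3  71.2]
side arm near 19 [73.2  0.2 71.1]
side arm far 32 [124.8   0.3  71. ]
side bar 50 [156.8   2.   71.7]
side tin 62 [113.4   4.3  35.8] [54.4 56.8  3.4]
[ 0.56456019 -0.91769013 -0.06824504]
```

View pics/fin.png

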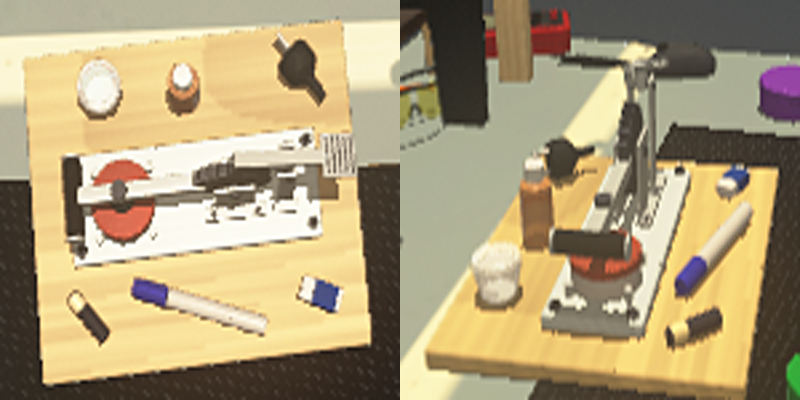

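The arm is level over the tin (top view (120,190), side view (590,242)). The tin is centred in its nest, the plate is still down, the bystanders are unmoved and the hand is clear. I'm handing the job in.

```bash
python3 -c "
from cell import env
print(env.job_done(), env.state()['t'])"
```

```text
the job is handed in; nothing more can be done
the job is handed in; nothing more can be done
```

The job is handed in at about 14 s of robot time. With the fingers shut I pressed the thumb plate down 13.6 mm to its stop, which took up to about 8 N. Then I pushed the cross-bar down along its arc until the foot met the lid; the force there rose from about 2 to 8.8 N.

What the last checks, made just before hand-in, showed:
- **Pawl:** the plate stayed at 104 mm above the board, 14 mm below its start, so the pawl is free.
- **Arm:** it is level within about 0.02 rad. The bar's top measured 73 mm in the top view and 72 mm in the side view, against 74 mm nominal, which is within the 2 mm calibration.
- **Foot:** I did not see the foot's contact directly. I inferred it from the force rise and the arm's height.
- **Tin:** the top view puts it in its nest at x = 110 mm, y = 1 mm. The side view gave (113, 4), but the bar hides part of the tin there. The top view's height for it was skewed by other pixels in the mask.
- **Surroundings:** the bystanders looked unmoved and the hand was clear, reading about 1 N, which is noise.

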